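# Open the valuables box in the parcel room

### The arm

A 7-joint arm with a two-finger parallel gripper is mounted at the origin on the work surface. World frame = base frame: x ahead of the robot, y to its left, z up, the work surface at z = 0. Lengths are in m, angles in rad, forces in N, time in s.
With the tool pointing down it reaches from about 0.425 to 1.025 m from the base axis. Payload 9.4 kg.
Tool frame: the origin (TCP) lies at the very end of the fingers, on their centre line; the grasp point (between the pads) lies 19 mm behind it; z points along the fingers, y is the direction in which the jaws open and shut (so a half turn about z gives the same grasp; the last joint's range is limited). The gripper opens to 85 mm and grips with 20 to 120 N. Pads are 22 mm wide; open, the fingers measure 114 mm over their backs; the gripper's body (76 mm by 85 mm) begins 54 mm behind the grasp point. The pads swing forward as they close: fully open they stand 13 mm farther back than shut.
Start: joints at [-1.182, 0.599, -0.003, 1.599, 0.002, 0.943, -0.08], TCP at [0.326, 0.648, 0.231] pointing down, gripper open.
Joint ranges: [-2.57, 2.57], [-0.35, 1.97], [-1.29, 1.29], [0.11, 2.56], [-1.05, 4.19], [0.11, 1.86], [-2.63, 2.63]. Speed limits (rad/s): [2.22, 2.22, 3.01, 3.01, 3.14, 3.14, 3.14].

### API

Orientations are given as a 3x3 rotation matrix whose columns are the frame's x, y, z axes.
In Python, from bench import sensors, camera, ticket gives the robot as it stands.
- The arm moves only by the tool drive_tool, never from a script. Its argument "rows" is a list of rows, each a list of 4 numbers: the shift along the tool's x, y, z in m, then the turn about the tool's z in degrees. A call has 1 to 10 rows; each row shifts and turns the commanded pose from where the row before left it, along the tool's axes as they then stand; what a row does not reach is not made up. A row lasts 1/10 s, in which the tool goes at most 50 mm and 8.59 degrees, less where a joint would pass 70% of its speed; a pose out of reach is approached as far as the arm can. A call with a gripper value outside its range is refused whole. "hand" is the gripper's target within -1 to 1 (fully open at 1, half-way at 0, shut at -1), set as the call begins (left out, the last holds). The fingers move at their own pace and stop on an object; the grip force is fixed at half the most. Time passes only in rows, so rows that do not move let the fingers close. It gives the time, the measured TCP pose, the force and the opening at its end, in the units of the state.
- sensors.get_obs(): the state, without advancing time (a new reading comes with each control period).
- camera(name): name is "scene" or "top" or "wrist"; returns a dict with "img" (384x512x3 uint8, red, green, blue), "range_z" (384x512 float32, m along the optical axis (not along the pixel's ray), 0 where there is no reading), "fx", "fy", "cx", "cy" (pixels), "rvec" (rotation vector, rad) and "tvec" (3), from world to camera coordinates, as OpenCV has them. Camera axes: x right, y down, z forward; pixel columns grow to the right and rows downward; lengths in m; the calibration is good to about 2 mm. A picture is of the moment at which its call begins.
- ticket.finish_job(): hands the job in, once; it reports no verdict.
The state is a dict: "clock": time; "joint_positions": joint angles; "qd": joint speeds; "joint_torque": joint torques, N m; "eef_pos": TCP position; "ee_rot": TCP orientation; "ft_force": force on the tool from outside, world axes, zero at the start; "ft_torque": the same for the moment, N m; "opening": finger opening in m.
Only numpy, scipy, OpenCV 4.12 (cv2) and the standard library are available. Lean on these libraries where they do the work, as an engineer would, in place of code of your own. Each camera call takes 0.05 s, during which the arm holds its last target.

### The job

Open the grey valuables box: roll its three thumbwheels until 4-7-2 reads along the tops of the wheels, left to right as seen from the robot, then draw the bolt fully back towards the wheels by its red knob, and swing the lid up and back until it stands nearly upright. Leave everything else on the bench where it is, and let go of the box at the end.

Things in the scene. Friction and masses are not known exactly. Their poses are not given: they have to be found in the camera images.
- strongbox: grey steel box fixed to the bench, 258 (x) by 240 (y) by 100 mm high. Origin on the bench at mid width, below the joint between lock deck and lid; x from the front (wheels) to the back (hinge), y left seen from the front, z up. Lock deck x -128 to -2 mm, flat, top at z = 100 mm: three wheels in a row 46 mm apart at x = -92 mm, then the bolt; lid x +1 to +130 mm, its top level with the deck
- wheel_left (a joint): turn of the left thumbwheel, at box x -92, y +46 mm (rad): 0 shows numeral 0 on top, each next numeral is 0.628 more (numeral = value/0.628 rounded, modulo 10). It grows as the wheel's top rolls along the box's +x. Black, 60 mm diameter, 20 mm wide, endless, axle along the box's y, its upper 12 mm stand out of the deck. White numerals 18.8 mm apart, read from the -x side. Clicks to the nearest numeral; 1.2 N at the rim turns it.
- wheel_mid (a joint): turn of the middle thumbwheel, at box x -92, y 0 mm (rad): 0 shows numeral 0 on top, each next numeral is 0.628 more (numeral = value/0.628 rounded, modulo 10). It grows as the wheel's top rolls along the box's +x. Black, 60 mm diameter, 20 mm wide, endless, axle along the box's y, its upper 12 mm stand out of the deck. White numerals 18.8 mm apart, read from the -x side. Clicks to the nearest numeral; 1.2 N at the rim turns it.
- wheel_right (a joint): turn of the right thumbwheel, at box x -92, y -46 mm (rad): 0 shows numeral 0 on top, each next numeral is 0.628 more (numeral = value/0.628 rounded, modulo 10). It grows as the wheel's top rolls along the box's +x. Black, 60 mm diameter, 20 mm wide, endless, axle along the box's y, its upper 12 mm stand out of the deck. White numerals 18.8 mm apart, read from the -x side. Clicks to the nearest numeral; 1.2 N at the rim turns it.
- wheel_left_4 (a point): middle of the numeral 4 on the rim of the left wheel
- wheel_mid_7 (a point): middle of the numeral 7 on the rim of the middle wheel
- wheel_right_2 (a point): middle of the numeral 2 on the rim of the right wheel
- read_left (a point): fixed reading point: the topmost point of the left wheel, 112 mm above the bench, 12 mm above the deck, in line (seen from straight above) with red marks on the deck; the numeral here is the one that counts. Axes as the box's
- read_mid (a point): the same for the middle wheel
- read_right (a point): the same for the right wheel
- bolt (a joint): slide of the bolt (m): 0 shut, tongue over the lid's front edge; 0.016 fully drawn back along the box's -x, towards the wheels. It moves against about 2 N and stays where left. Unless all three wheels show the code it stops after 1.5 mm
- bolt_knob (a point): centre of the bolt's red knob, an upright cylinder of 18 mm diameter and 25 mm height on a thin stem, at box x = -36, y = 0 mm when shut, 135 mm above the bench (35 mm above the deck); the bolt's guide below it is up to 12 mm above the deck
- lid (a joint): lid angle (rad): 0 shut, 1.57 upright, stop at 1.75. A stiff hinge holds it wherever it is left (friction 0.5 N m, lid 0.55 kg: about 8 N at the handle)
- lid_handle (a point): middle of the lid's bow handle: a round steel bar of 10 mm diameter, 90 mm of it straight, along the box's y, its centre at box x = +18, y = 0 mm, 35 mm above the lid and 135 mm above the bench when shut; that is 112 mm ahead of the hinge axis and 41 mm above it
- lid_hinge (a point): point on the lid's hinge axis (along the box's y) at mid width, at the back of the box, at box x = +130, y = 0 mm, 94 mm above the bench. Axes as the box's
- parcel_small: small brown carton 140 x 95 x 55 mm beside the box, to leave alone; origin under its middle
- scanner: barcode scanner lying down, 200 mm long, 50 mm high, black, grey and blue, to leave alone; origin under it
- label_roll: roll of white labels standing on end, 84 mm diameter, 50 mm high, to leave alone; origin under its middle
- tape_dispenser: blue tape dispenser 150 x 70 mm, 80 mm high, to leave alone; origin under its middle
- box_knife: yellow box knife 150 mm long, 26 mm wide, 16 mm high, to leave alone; origin under its middle

How it is judged:
On the way, in this order (a step that is already met when the one before it is completed fails the run):
1. the wheels show 4-7-2, each numeral within 6 mm of its reading point (distance between wheel_left_4 and read_left below 0.006 m and distance between wheel_mid_7 and read_mid below 0.006 m and distance between wheel_right_2 and read_right below 0.006 m), for 0.2 s.
2. the bolt is drawn back at least 13 mm of its 16 mm, with the code still set (all of step 1 and value of joint bolt above 0.013 m), for 0.2 s.
At the end, for the whole second after the job is handed in: The lid stands open by more than 1.15 rad (66 degrees) and is at rest, the bolt is drawn back by at least 13 mm, and the wheels still show 4-7-2, each numeral within 6 mm of its reading point (all of step 2 and value of joint lid above 1.15 rad and velocity of joint lid between -0.1 and 0.1 rad/s); the robot touches nothing.
It fails at once if the small carton, scanner, label roll, tape dispenser or box knife is moved by more than 30 mm (distance of any of parcel_small, scanner, label_roll, tape_dispenser, box_knife from where it was at the start of the episode above 0.03 m).
It also fails if it takes over 72 s, if anything falls off the work surface, if the arm or the gripper's body presses on something with over 40 N, if the wrist force passes 120 N, or if a joint passes its speed limit or range.

## Working session

There is one attempt and no reset: what is moved stays moved. The work goes in short steps, Python scripts to look and compute and a tool call to move; the robot and the scene stay as the last step left them, time stands still between calls to the robot, and variables do not carry over. Pictures are saved under pics/ and viewed, and the job is handed in when it is done.

Besides the shell and the picture viewer there is one more tool, called after ">>>" as name([rows], argument=value, ...), one row to a line, values as JSON. drive_tool: Moves the arm, as the interface text tells. Its arguments: {"type":"object","properties":{"rows":{"type":"array"},"hand":{"type":"number"}},"required":["rows"]}

```bash
ls; mkdir -p pics; cat > h.py <<'E'
from bench import sensors, camera, ticket
import numpy as np, cv2
def save(c,n): cv2.imwrite(n,cv2.cvtColor(c["img"],cv2.COLOR_RGB2BGR))
def T(c):
    R=cv2.Rodrigues(np.array(c["rvec"],float))[0]; return R,np.array(c["tvec"],float).ravel()
def px2w(c,u,v,d=None):
    R,t=T(c)
    if d is None: d=c["range_z"][int(round(v)),int(round(u))]
    p=np.array([(u-c["cx"])/c["fx"]*d,(v-c["cy"])/c["fy"]*d,d]); return R.T@(p-t)
def onz(c,u,v,z):
    R,t=T(c); o=-R.T@t; r=R.T@np.array([(u-c["cx"])/c["fx"],(v-c["cy"])/c["fy"],1]); return o+r*(z-o[2])/r[2]
def proj(c,P):
    R,t=T(c); q=R@np.asarray(P)+t; return np.array([c["fx"]*q[0]/q[2]+c["cx"],c["fy"]*q[1]/q[2]+c["cy"]])
E
python3 - <<'E'
from h import *
import pickle
for n in ["scene","top","wrist"]:
    c=camera(n); save(c,f"pics/{n}0.png"); pickle.dump(c,open(f"{n}0.pkl","wb")); R,t=T(c); print(n,-R.T@t,c["fx"])
o=sensors.get_obs(); print(o)
E
```

```text
pics
scene [1.33524431 0.32540278 0.7283149 ] 415.93695488441386
top [0.4236658  0.01026514 0.90572509] 353.8510098998874
wrist [0.26279795 0.67976647 0.37341892] 304.152065728106
{'clock': 0.15, 'joint_positions': array([-1.18170443,  0.59998244, -0.00251413,  1.59996903,  0.00177891,
        0.94288074, -0.07979318]), 'qd': array([ 1.11044511e-04, -5.92833813e-04,  4.18105389e-04, -6.31224709e-04,
        2.81989095e-03,  2.12006056e-03, -9.37961116e-05]), 'joint_torque': array([ 2.94577861e-03, -7.77002263e+01,  1.56649880e+00, -2.58233356e+01,
        1.24675676e-02,  6.83133621e-03,  2.51293403e-05]), 'eef_pos': array([0.3254749 , 0.64742851, 0.23057788]), 'ee_rot': array([[-8.93479077e-01,  4.49104595e-01, -4.48441610e-04],
       [ 4.49104803e-01,  8.93478341e-01, -1.15337014e-03],
       [-1.17310963e-04, -1.23190937e-03, -9.99999234e-01]]), 'ft_force': array([ 0.54406038, -0.78525535,  0.47427865]), 'ft_torque': array([-0.06297274,  0.00285201,  0.05552069]), 'opening': 0.08569621169605042}
```

View pics/scene0.png

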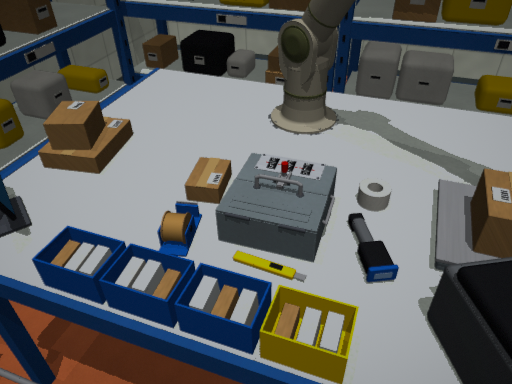

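View pics/top0.png

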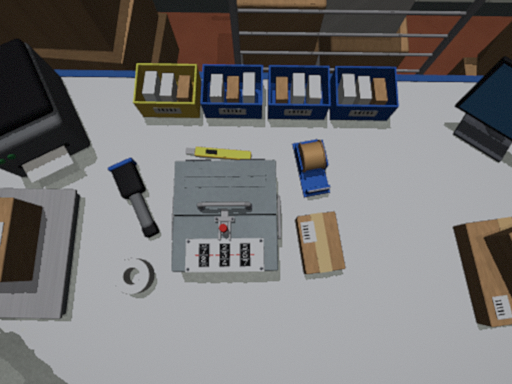

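View pics/wrist0.png

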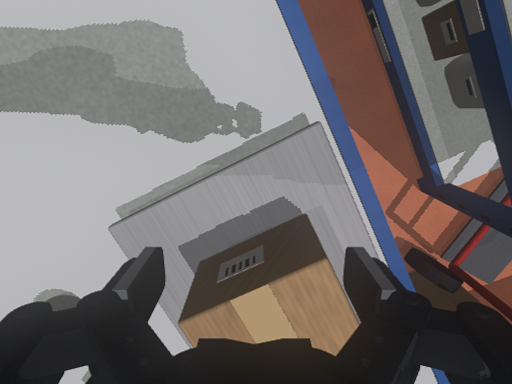

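```bash
python3 - <<'E'
from h import *
import pickle
c=pickle.load(open("top0.pkl","rb"))
bgr=cv2.cvtColor(c["img"],cv2.COLOR_RGB2BGR)
cv2.imwrite("pics/topbox.png",cv2.resize(bgr[150:282,160:292],None,fx=4.5,fy=4.5,interpolation=cv2.INTER_CUBIC))
s=pickle.load(open("scene0.pkl","rb"))
bgr=cv2.cvtColor(s["img"],cv2.COLOR_RGB2BGR)
cv2.imwrite("pics/scbox.png",cv2.resize(bgr[140:260,210:350],None,fx=5,fy=5,interpolation=cv2.INTER_CUBIC))
for u,v in [(225,215),(250,180),(200,180),(185,260),(268,260),(40,250),(320,240)]:print(u,v,px2w(c,u,v))
E
```

```text
225 215 [0.54545403 0.0831264  0.1100598 ]
250 180 [0.63041957 0.0281361  0.10248323]
200 180 [0.6284673  0.14530996 0.10244925]
185 260 [0.44325139 0.16990124 0.1024648 ]
268 260 [ 0.44666501 -0.01595075  0.10097131]
40 250 [0.46201884 0.53274702 0.04677713]
320 240 [ 0.49740294 -0.14136884  0.05488586]
```

View pics/topbox.png

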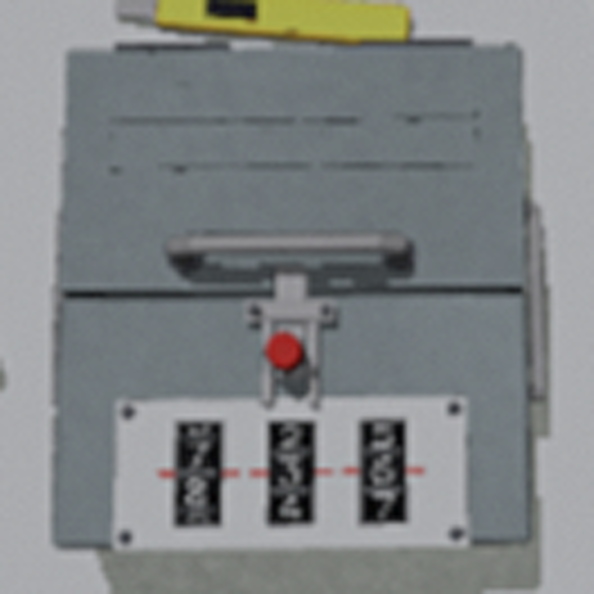

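View pics/scbox.png

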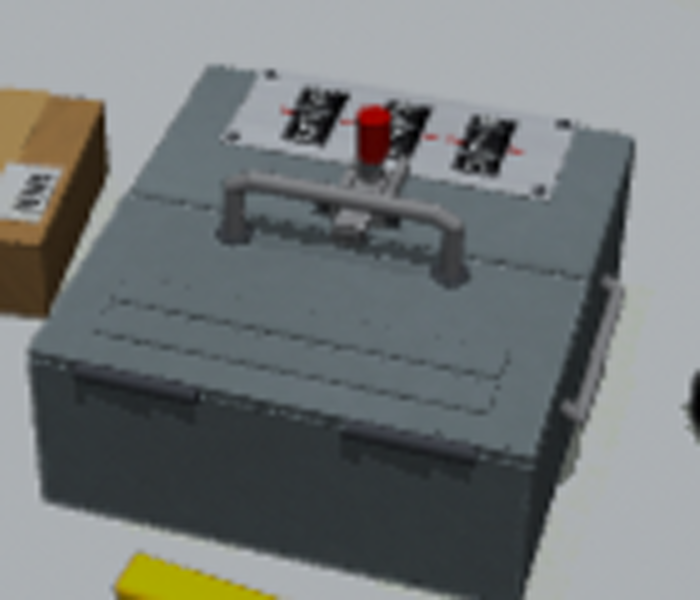

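```bash
python3 - <<'E'
from h import *
import pickle
w=pickle.load(open("wrist0.pkl","rb")); o=sensors.get_obs()
R,t=T(w); Rt=o["ee_rot"]; print(Rt.T@R.T); print(Rt.T@(-R.T@t-o["eef_pos"]))
c=pickle.load(open("top0.pkl","rb"))
z=lambda u,v:(u/4.5+160-.5+.5/4.5, v/4.5+150-.5+.5/4.5)
for n,u,v,h in [("markL",158,472,.1),("markR",424,469,.1),("jointL",62,295,.1),("jointR",522,291,.1),("whL",199,472,.112),("whM",291,472,.112),("whR",383,472,.112),("knob",285,350,.1475),("hL",178,243,.135),("hR",400,243,.135),("plateBL",120,546,.1)]:
  print(n,onz(c,*z(u,v),h).round(4))
s=pickle.load(open("scene0.pkl","rb"))
zs=lambda u,v:(u/5+210-.4, v/5+140-.4)
for n,u,v,h in [("knobtop",374,112,.1475),("knobc",374,135,.135),("bar mid",345,192,.135),("jointL",585,275,.1),("jointR",130,196,.1)]:
  print(n,onz(s,*zs(u,v),h).round(4))
E
```

```text
[[ 1.58783346e-03 -9.58897814e-01 -2.83747180e-01]
 [ 9.99998717e-01  1.46253347e-03  6.53438285e-04]
 [-2.11590794e-04 -2.83747853e-01  9.58898906e-01]]
[ 0.07050692  0.0005688  -0.14285011]
markL [0.4559 0.1492 0.1   ]
markR [0.4598 0.016  0.1   ]
jointL [0.5445 0.203  0.1   ]
jointR [ 0.5507 -0.0324  0.1   ]
whL [0.4558 0.1269 0.112 ]
whM [0.4566 0.0815 0.112 ]
whR [0.4574 0.0361 0.112 ]
knob [0.5127 0.0832 0.1475]
hL [0.5662 0.139  0.135 ]
hR [0.568  0.0296 0.135 ]
plateBL [0.4193 0.1662 0.1   ]
knobtop [0.5121 0.0851 0.1475]
knobc [0.5138 0.086  0.135 ]
bar mid [0.5642 0.087  0.135 ]
jointL [0.5453 0.203  0.1   ]
jointR [ 0.5576 -0.0294  0.1   ]
```

>>> drive_tool([
  [-0.02,-0.02,-0.01,0],
  [-0.027,-0.033,-0.01,0],
  [-0.027,-0.033,0,0],
  [-0.027,-0.033,0,0],
  [-0.027,-0.033,0,0],
  [-0.027,-0.033,0,0],
  [-0.027,-0.033,0,0],
  [-0.027,-0.033,0,0],
  [-0.027,-0.033,0,0],
  [-0.027,-0.033,0,0],
])

```text
clock: 1.15
eef_pos: [0.4183, 0.2447, 0.2513]
ee_rot: [[-0.894, 0.449, 0.0], [0.449, 0.894, 0.0], [-0.0, 0.0, -1.0]]
ft_force: [-0.3, -0.8, -0.3]
opening: 0.0853
```

>>> drive_tool([
  [-0.027,-0.033,0,0],
  [-0.027,-0.033,0,0],
  [-0.027,-0.033,0,8],
  [0,0,0,8],
  [0,0,0,8],
  [0,0,0,8],
  [0,0,0,8],
  [0,0,0,8],
  [0,0,0,8],
  [0,0,0,5.8],
])

```text
clock: 2.15
eef_pos: [0.446, 0.1216, 0.2512]
ee_rot: [[-0.021, 1.0, -0.0], [1.0, 0.021, -0.0], [-0.0, -0.0, -1.0]]
ft_force: [-0.0, 0.1, -0.9]
opening: 0.0853
```

>>> drive_tool([
  [-0.03,0.005,0,0],
  [-0.03,0.005,0,0],
  [0,0,0,0],
])

```text
clock: 2.45
eef_pos: [0.458, 0.0585, 0.2514]
ee_rot: [[-0.022, 1.0, 0.0], [1.0, 0.022, -0.001], [-0.001, 0.0, -1.0]]
ft_force: [-0.5, 0.6, -0.9]
opening: 0.0855
```

```bash
python3 - <<'E'
from h import *
import pickle
c=camera("wrist"); pickle.dump(c,open("w1.pkl","wb"))
bgr=cv2.cvtColor(c["img"],cv2.COLOR_RGB2BGR)
cv2.imwrite("pics/w1.png",bgr)
E
```

```text
(no output)
```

View pics/w1.png

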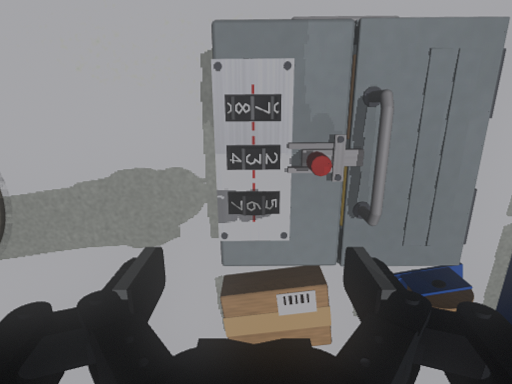

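```bash
python3 - <<'E'
from h import *
import pickle
c=pickle.load(open("w1.pkl","rb"))
bgr=cv2.cvtColor(c["img"],cv2.COLOR_RGB2BGR)
r=cv2.resize(bgr[50:250,200:410],None,fx=3.8,fy=3.8,interpolation=cv2.INTER_CUBIC)
cv2.imwrite("pics/w1a.png",cv2.rotate(r,cv2.ROTATE_90_COUNTERCLOCKWISE)[:,:])
E
```

```text
(no output)
```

View pics/w1a.png

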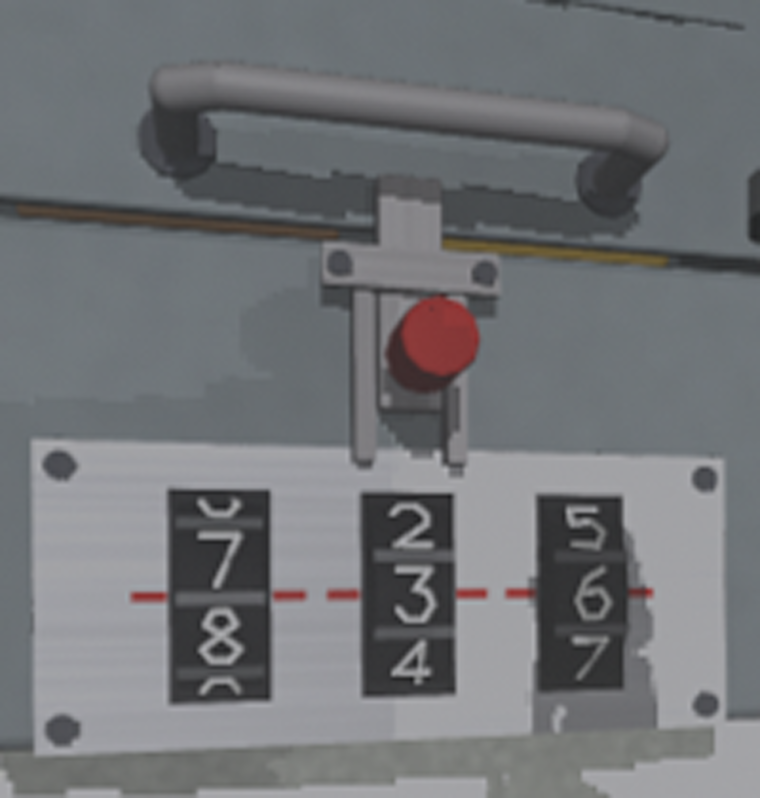

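```bash
cat >> h.py <<'E'
def rc(U,V,u0=200,v0=50,k=3.8,W=798): return (u0+(W-1-V)/k-.4, v0+U/k-.4)
E
python3 - <<'E'
from h import *
import pickle
c=pickle.load(open("w1.pkl","rb"))
for n,U,V,h in [("markL",132,597,.1),("markR",652,593,.1),("jointL",0,202,.1),("jointR",740,262,.1),("whL",219,597,.112),("whM",407,595,.112),("whR",580,592,.112),("knobtop",442,337,.1475),("knobbot",420,362,.1225),("barL",200,83,.140),("barR",610,128,.140),("barM",410,104,.14),("plateFL",35,755,.1),("plateFR",724,735,.1)]:
  u,v=rc(U,V); print(n,onz(c,u,v,h).round(4),px2w(c,u,v).round(4))
E
```

```text
markL [0.4564 0.149  0.1   ] [0.4564 0.1489 0.1015]
markR [0.4604 0.0158 0.1   ] [0.4604 0.0162 0.101 ]
jointL [0.5476 0.1801 0.1   ] [0.5483 0.1804 0.0978]
jointR [ 0.5533 -0.0083  0.1   ] [ 0.5682 -0.0299  0.0541]
whL [0.4569 0.1291 0.112 ] [0.4569 0.1291 0.1123]
whM [0.4583 0.0848 0.112 ] [0.4583 0.085  0.1132]
whR [0.4601 0.0403 0.112 ] [0.4601 0.0404 0.1124]
knobtop [0.5143 0.0842 0.1475] [0.5143 0.0843 0.1476]
knobbot [0.5136 0.0847 0.1225] [0.5083 0.0891 0.1485]
barL [0.565  0.1356 0.14  ] [0.5654 0.1356 0.1391]
barR [0.5681 0.0444 0.14  ] [0.5682 0.0443 0.1396]
barM [0.567  0.0912 0.14  ] [0.567  0.0912 0.1399]
plateFL [0.4189 0.1695 0.1   ] [0.4191 0.1694 0.1012]
plateFR [ 0.4215 -0.0064  0.1   ] [ 4.092e-01 -5.290e-02  2.000e-04]
```

>>> drive_tool([
  [0,0,0,0],
  [0,0,0,0],
  [0,0,0,0],
  [0,0,0,0],
  [0,0,0,0],
  [0,0,0,0],
], hand=-1)

```text
clock: 3.1
eef_pos: [0.4577, 0.0621, 0.2513]
ee_rot: [[-0.027, 1.0, 0.0], [1.0, 0.027, -0.0], [-0.0, 0.0, -1.0]]
ft_force: [-0.3, -0.5, -0.8]
opening: 0.0005
```

```bash
python3 - <<'E'
from h import *
import pickle
c=camera("wrist"); pickle.dump(c,open("w2.pkl","wb"));save(c,"pics/w2.png")
print(sensors.get_obs()["opening"])
d=c["range_z"]
for v in range(200,384,12): print(v,d[v,200:320:8].round(3))
E
```

```text
1.9700182051101317e-05
200 [0.413 0.411 0.413 0.307 0.305 0.299 0.296 0.297 0.296 0.302 0.305 0.308
 0.308 0.307 0.309]
212 [0.417 0.418 0.417 0.312 0.308 0.302 0.298 0.3   0.3   0.306 0.309 0.31
 0.311 0.31  0.31 ]
224 [0.422 0.422 0.422 0.314 0.314 0.315 0.314 0.313 0.314 0.313 0.314 0.315
 0.315 0.315 0.315]
236 [0.427 0.428 0.427 0.316 0.317 0.148 0.149 0.146 0.149 0.32  0.318 0.319
 0.32  0.321 0.319]
248 [0.433 0.432 0.432 0.323 0.145 0.136 0.135 0.136 0.137 0.145 0.145 0.323
 0.322 0.323 0.323]
260 [0.44  0.439 0.438 0.134 0.133 0.126 0.125 0.125 0.126 0.134 0.134 0.328
 0.328 0.326 0.327]
272 [0.443 0.444 0.443 0.114 0.113 0.114 0.119 0.118 0.115 0.113 0.112 0.434
 0.432 0.429 0.425]
284 [0.449 0.448 0.107 0.106 0.107 0.108 0.115 0.12  0.107 0.107 0.107 0.107
 0.116 0.4   0.107]
296 [0.11  0.101 0.1   0.101 0.1   0.1   0.111 0.121 0.1   0.1   0.099 0.099
 0.1   0.108 0.105]
308 [0.086 0.087 0.086 0.086 0.087 0.088 0.111 0.123 0.098 0.086 0.086 0.087
 0.086 0.086 0.101]
320 [0.081 0.081 0.082 0.082 0.082 0.09  0.114 0.401 0.11  0.081 0.081 0.08
 0.082 0.081 0.082]
332 [0.076 0.077 0.076 0.078 0.077 0.09  0.116 0.406 0.112 0.078 0.077 0.077
 0.077 0.077 0.076]
344 [0.074 0.073 0.073 0.074 0.076 0.082 0.082 0.082 0.082 0.083 0.072 0.074
 0.073 0.072 0.072]
356 [0.069 0.07  0.069 0.07  0.074 0.078 0.077 0.078 0.078 0.078 0.07  0.07
 0.071 0.071 0.069]
368 [0.066 0.066 0.067 0.067 0.073 0.074 0.074 0.075 0.074 0.074 0.068 0.067
 0.066 0.067 0.066]
380 [0.061 0.06  0.061 0.065 0.07  0.071 0.07  0.072 0.07  0.072 0.068 0.061
 0.061 0.06  0.06 ]
```

View pics/w2.png

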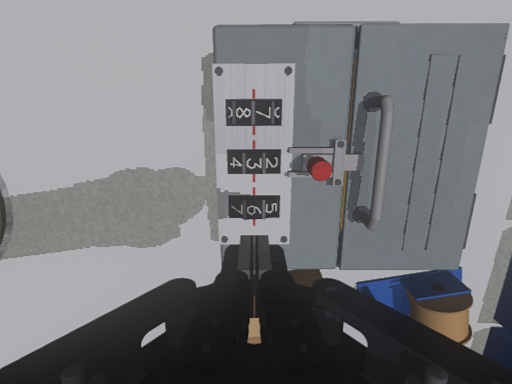

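>>> drive_tool([
  [0.033,0.005,0.03,0],
  [0.033,0.005,0.03,0],
  [0,0,0.04,0],
  [0,0,0.03,0],
  [0,0,0,0],
  [0,0,0,0],
])

```text
clock: 3.75
eef_pos: [0.466, 0.1278, 0.1215]
ee_rot: [[-0.026, 1.0, -0.001], [1.0, 0.026, -0.001], [-0.001, -0.001, -1.0]]
ft_force: [-0.4, -0.1, 0.9]
opening: -0.0001
```

>>> drive_tool([
  [0,0,0.007,0],
  [0,0,0.002,0],
  [0,0,0,0],
])

```text
clock: 4.05
eef_pos: [0.4663, 0.1282, 0.1129]
ee_rot: [[-0.026, 1.0, 0.001], [1.0, 0.026, 0.001], [0.001, 0.001, -1.0]]
ft_force: [-0.4, -0.9, 0.1]
opening: -0.0001
```

>>> drive_tool([
  [0,0,0.002,0],
  [0,0,0,0],
])

```text
clock: 4.25
eef_pos: [0.4676, 0.1283, 0.1112]
ee_rot: [[-0.026, 1.0, 0.004], [1.0, 0.026, 0.001], [0.001, 0.004, -1.0]]
ft_force: [2.3, -1.5, 6.8]
opening: 0.0001
```

>>> drive_tool([
  [0,-0.004,0,0],
  [0,-0.004,0,0],
  [0,-0.004,0,0],
  [0,-0.004,0,0],
  [0,-0.004,0,0],
  [0,0,0,0],
])

```text
clock: 4.85
eef_pos: [0.4463, 0.1276, 0.1114]
ee_rot: [[-0.026, 1.0, 0.002], [1.0, 0.026, 0.001], [0.001, 0.002, -1.0]]
ft_force: [-1.8, -0.5, 15.3]
opening: 0.0
```

>>> drive_tool([
  [0,0,-0.006,0],
  [0,0,0,0],
])

```text
clock: 5.05
eef_pos: [0.4464, 0.1277, 0.1171]
ee_rot: [[-0.026, 1.0, 0.001], [1.0, 0.026, 0.001], [0.0, 0.001, -1.0]]
ft_force: [-0.6, 0.5, 0.2]
opening: -0.0002
```

```bash
cat > snap.py <<'E'
from h import *
import sys,pickle
n=sys.argv[1]; c=camera("wrist"); pickle.dump(c,open(n+".pkl","wb"))
bgr=cv2.cvtColor(c["img"],cv2.COLOR_RGB2BGR)
cv2.imwrite(f"pics/{n}.png",cv2.rotate(cv2.resize(bgr[:,100:],None,fx=1.5,fy=1.5,interpolation=cv2.INTER_CUBIC),cv2.ROTATE_90_COUNTERCLOCKWISE))
E
python3 snap.py w3
```

```text
(no output)
```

View pics/w3.png

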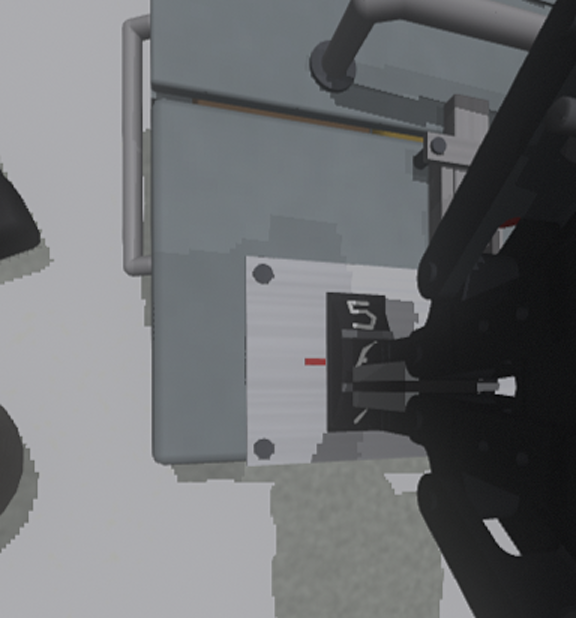

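>>> drive_tool([
  [0,0.01,0,0],
  [0,0.01,0,0],
  [0,0,0.006,0],
  [0,0,0,0],
  [0,-0.005,0,0],
  [0,-0.005,0,0],
  [0,-0.005,0,0],
  [0,-0.005,0,0],
  [0,0,0,0],
  [0,0,-0.006,0],
])

```text
clock: 6.1
eef_pos: [0.4462, 0.1276, 0.1161]
ee_rot: [[-0.026, 1.0, 0.0], [1.0, 0.026, 0.0], [0.0, 0.0, -1.0]]
ft_force: [0.0, -0.2, 0.8]
opening: -0.0
```

>>> drive_tool([
  [0,0.01,0,0],
  [0,0.01,0,0],
  [0,0,0.006,0],
  [0,0,0,0],
  [0,-0.005,0,0],
  [0,-0.005,0,0],
  [0,-0.005,0,0],
  [0,-0.005,0,0],
  [0,0,0,0],
  [0,0,-0.006,0],
])

```text
clock: 7.1
eef_pos: [0.4462, 0.1276, 0.1159]
ee_rot: [[-0.026, 1.0, 0.0], [1.0, 0.026, 0.0], [0.0, 0.0, -1.0]]
ft_force: [-0.8, -0.1, -0.8]
opening: 0.0
```

>>> drive_tool([
  [-0.02,0,-0.02,0],
  [-0.025,0.01,0,0],
  [0,0,0,0],
  [0,0,0,0],
])

```text
clock: 7.5
eef_pos: [0.4571, 0.0824, 0.1357]
ee_rot: [[-0.025, 1.0, -0.001], [1.0, 0.025, -0.0], [-0.0, -0.001, -1.0]]
ft_force: [-0.0, 0.0, -0.1]
opening: 0.0
```

```bash
python3 snap.py w4
```

```text
(no output)
```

View pics/w4.png

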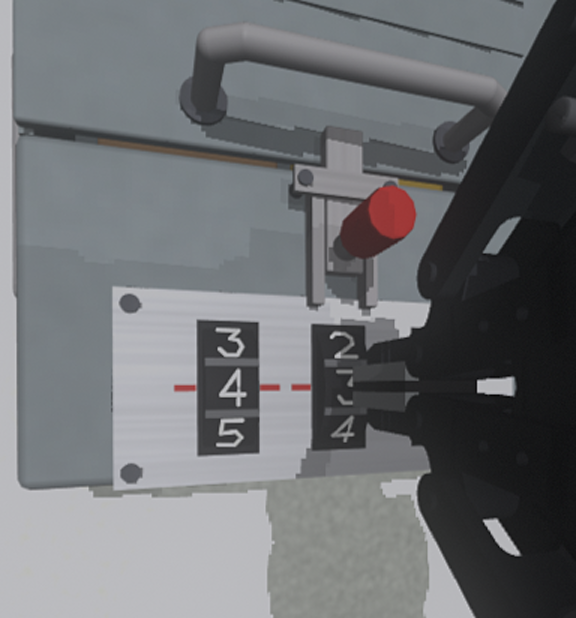

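>>> drive_tool([
  [0.001,-0.01,0.018,0],
  [0,0,0,0],
  [0,0,0.006,0],
  [0,0,0,0],
  [0,0.005,0,0],
  [0,0.005,0,0],
  [0,0.005,0,0],
  [0,0.005,0,0],
  [0,0,0,0],
  [0,0,-0.006,0],
])

```text
clock: 8.55
eef_pos: [0.4669, 0.084, 0.118]
ee_rot: [[-0.026, 1.0, -0.001], [1.0, 0.026, -0.0], [-0.0, -0.001, -1.0]]
ft_force: [0.2, 0.1, -0.2]
opening: 0.0003
```

>>> drive_tool([
  [0,-0.01,0,0],
  [0,-0.01,0,0],
  [0,0,0.006,0],
  [0,0,0,0],
  [0,0.005,0,0],
  [0,0.005,0,0],
  [0,0.005,0,0],
  [0,0.005,0,0],
  [0,0,0,0],
  [0,0,-0.006,0],
])

```text
clock: 9.55
eef_pos: [0.4669, 0.084, 0.118]
ee_rot: [[-0.026, 1.0, -0.001], [1.0, 0.026, -0.0], [-0.0, -0.001, -1.0]]
ft_force: [-0.0, 0.3, 0.6]
opening: -0.0004
```

>>> drive_tool([
  [0,-0.01,0,0],
  [0,-0.01,0,0],
  [0,0,0.006,0],
  [0,0,0,0],
  [0,0.005,0,0],
  [0,0.005,0,0],
  [0,0.005,0,0],
  [0,0.005,0,0],
  [0,0,0,0],
  [0,0,-0.006,0],
])

```text
clock: 10.55
eef_pos: [0.4669, 0.084, 0.118]
ee_rot: [[-0.026, 1.0, -0.001], [1.0, 0.026, -0.0], [-0.0, -0.001, -1.0]]
ft_force: [-1.1, 0.3, -0.3]
opening: 0.0004
```

>>> drive_tool([
  [0,-0.01,0,0],
  [0,-0.01,0,0],
  [0,0,0.006,0],
  [0,0,0,0],
  [0,0.005,0,0],
  [0,0.005,0,0],
  [0,0.005,0,0],
  [0,0.005,0,0],
  [0,0,0,0],
  [0,0,-0.006,0],
])

```text
clock: 11.55
eef_pos: [0.4669, 0.084, 0.118]
ee_rot: [[-0.026, 1.0, -0.001], [1.0, 0.026, -0.0], [-0.0, -0.001, -1.0]]
ft_force: [0.1, -0.8, 0.4]
opening: -0.0001
```

>>> drive_tool([
  [-0.02,0.001,-0.02,0],
  [-0.025,0,0,0],
  [0,0,0,0],
  [0,0,0,0],
])

```text
clock: 11.95
eef_pos: [0.4692, 0.0389, 0.1387]
ee_rot: [[-0.025, 1.0, 0.0], [1.0, 0.025, 0.0], [0.0, 0.0, -1.0]]
ft_force: [0.1, -0.2, -0.0]
opening: 0.0001
```

```bash
python3 snap.py w5
```

```text
(no output)
```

View pics/w5.png

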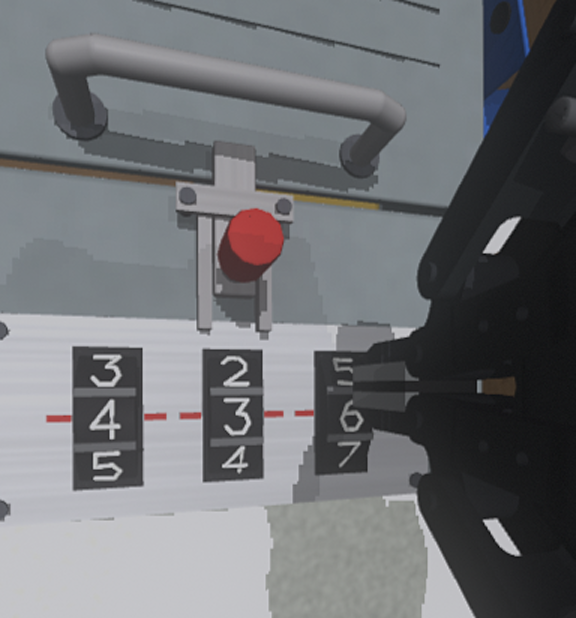

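>>> drive_tool([
  [0,0,0.0215,0],
  [0,0,0,0],
  [0,0,0.006,0],
  [0,0,0,0],
  [0,-0.005,0,0],
  [0,-0.005,0,0],
  [0,-0.005,0,0],
  [0,-0.005,0,0],
  [0,0,0,0],
])

```text
clock: 12.9
eef_pos: [0.4496, 0.0392, 0.1117]
ee_rot: [[-0.027, 1.0, 0.002], [1.0, 0.027, 0.001], [0.001, 0.002, -1.0]]
ft_force: [-0.2, 0.4, 10.1]
opening: -0.0
```

>>> drive_tool([
  [0,0,-0.006,0],
  [0,0.01,0,0],
  [0,0.01,0,0],
  [0,0,0.006,0],
  [0,0,0,0],
  [0,-0.005,0,0],
  [0,-0.005,0,0],
  [0,-0.005,0,0],
  [0,-0.005,0,0],
  [0,0,0,0],
])

```text
clock: 13.9
eef_pos: [0.4499, 0.0388, 0.1114]
ee_rot: [[-0.026, 1.0, 0.002], [1.0, 0.026, 0.001], [0.001, 0.002, -1.0]]
ft_force: [-2.1, 0.4, 21.0]
opening: 0.0
```

>>> drive_tool([
  [0,0,-0.006,0],
  [0,0.01,0,0],
  [0,0.01,0,0],
  [0,0,0.006,0],
  [0,0,0,0],
  [0,-0.005,0,0],
  [0,-0.005,0,0],
  [0,-0.005,0,0],
  [0,-0.005,0,0],
  [0,0,0,0],
])

```text
clock: 14.9
eef_pos: [0.4501, 0.0388, 0.1114]
ee_rot: [[-0.026, 1.0, 0.002], [1.0, 0.026, 0.001], [0.001, 0.002, -1.0]]
ft_force: [-1.6, -0.4, 22.6]
opening: -0.0002
```

>>> drive_tool([
  [0,0,-0.006,0],
  [0,0.01,0,0],
  [0,0.01,0,0],
  [0,0,0.006,0],
  [0,0,0,0],
  [0,-0.005,0,0],
  [0,-0.005,0,0],
  [0,-0.005,0,0],
  [0,-0.005,0,0],
  [0,0,0,0],
])

```text
clock: 15.9
eef_pos: [0.4501, 0.0388, 0.1114]
ee_rot: [[-0.026, 1.0, 0.002], [1.0, 0.026, 0.001], [0.001, 0.002, -1.0]]
ft_force: [-1.6, -0.3, 23.1]
opening: -0.0
```

>>> drive_tool([
  [0,0,-0.02,0],
  [-0.03,0,0,0],
  [-0.03,0,-0.02,0],
  [0,0,0,0],
  [0,0,0,0],
])

```text
clock: 16.4
eef_pos: [0.4509, -0.0218, 0.1505]
ee_rot: [[-0.025, 1.0, 0.0], [1.0, 0.025, 0.0], [0.0, 0.0, -1.0]]
ft_force: [0.2, 0.8, -0.3]
opening: 0.0003
```

```bash
python3 snap.py w6
```

```text
(no output)
```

View pics/w6.png

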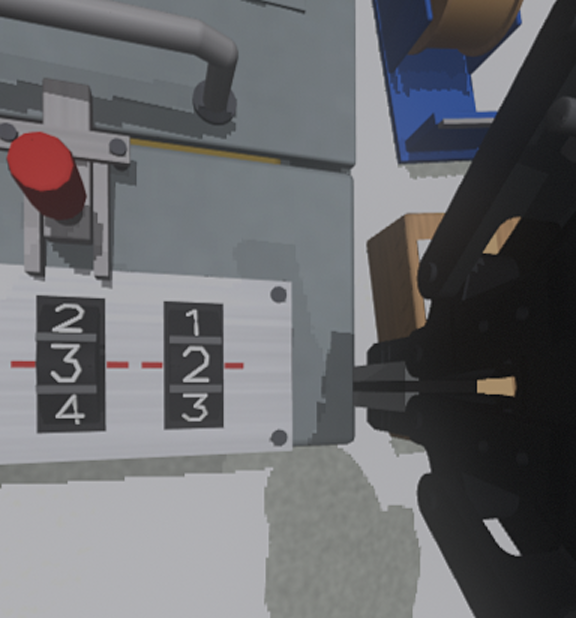

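>>> drive_tool([
  [0.035,0,0,0],
  [0.035,0,0,0],
  [0.036,0,0.01,0],
  [0,0,0.023,0],
  [0,0,0.0065,0],
  [0,0,0,0],
])

```text
clock: 17.05
eef_pos: [0.4477, 0.088, 0.1113]
ee_rot: [[-0.03, 1.0, -0.001], [1.0, 0.03, 0.003], [0.003, -0.001, -1.0]]
ft_force: [-2.9, 14.9, 17.6]
opening: -0.0
```

>>> drive_tool([
  [0,0,-0.006,0],
  [0,0,0,0],
  [0,0,0.006,0],
  [0,0,0,0],
])

```text
clock: 17.45
eef_pos: [0.4484, 0.0843, 0.1114]
ee_rot: [[-0.026, 1.0, 0.001], [1.0, 0.026, 0.0], [0.0, 0.001, -1.0]]
ft_force: [-2.8, 0.6, 20.7]
opening: 0.0003
```

>>> drive_tool([
  [0,0.005,0,0],
  [0,0.005,0,0],
  [0,0.005,0,0],
  [0,0.005,0,0],
  [0,0,0,0],
])

```text
clock: 17.95
eef_pos: [0.4693, 0.085, 0.1111]
ee_rot: [[-0.026, 1.0, 0.002], [1.0, 0.026, 0.0], [0.0, 0.002, -1.0]]
ft_force: [1.5, 0.9, 9.1]
opening: 0.0003
```

>>> drive_tool([
  [0,0,-0.006,0],
  [0,-0.01,0,0],
  [0,-0.01,0,0],
  [0,0,0.006,0],
  [0,0,0,0],
  [0,0.005,0,0],
  [0,0.005,0,0],
  [0,0.005,0,0],
  [0,0.005,0,0],
  [0,0,0,0],
])

```text
clock: 18.95
eef_pos: [0.469, 0.0851, 0.1112]
ee_rot: [[-0.026, 1.0, 0.001], [1.0, 0.026, 0.0], [0.0, 0.001, -1.0]]
ft_force: [1.2, -1.8, 6.7]
opening: 0.0003
```

>>> drive_tool([
  [0,0,-0.006,0],
  [0,-0.01,0,0],
  [0,-0.01,0,0],
  [0,0,0.006,0],
  [0,0,0,0],
  [0,0.005,0,0],
  [0,0.005,0,0],
  [0,0.005,0,0],
  [0,0.005,0,0],
  [0,0,0,0],
])

```text
clock: 19.95
eef_pos: [0.469, 0.0852, 0.1112]
ee_rot: [[-0.026, 1.0, 0.001], [1.0, 0.026, 0.0], [0.0, 0.001, -1.0]]
ft_force: [1.5, -0.4, 6.9]
opening: -0.0001
```

>>> drive_tool([
  [0,0,-0.025,0],
  [-0.05,0,0,0],
  [-0.025,0,-0.01,0],
  [0,0,0,0],
  [0,0,0,0],
])

```text
clock: 20.45
eef_pos: [0.4697, 0.01, 0.1461]
ee_rot: [[-0.025, 1.0, -0.0], [1.0, 0.025, 0.0], [0.0, -0.0, -1.0]]
ft_force: [0.1, 0.1, 0.3]
opening: -0.0002
```

```bash
python3 snap.py w7
```

```text
(no output)
```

View pics/w7.png

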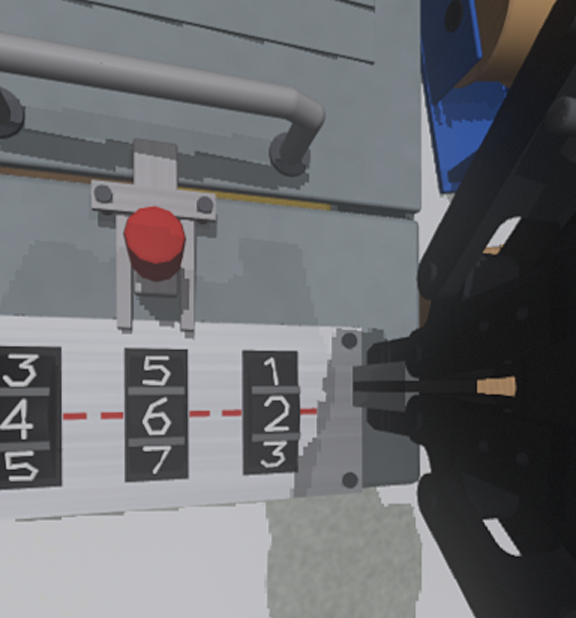

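>>> drive_tool([
  [0.038,-0.01,0,0],
  [0.037,-0.01,0,0],
  [0,0,0.015,0],
  [0,0,0.014,0],
  [0,0,0,0],
  [0,0,0.006,0],
  [0,0,0,0],
])

```text
clock: 21.2
eef_pos: [0.4482, 0.0852, 0.1116]
ee_rot: [[-0.027, 1.0, 0.0], [1.0, 0.027, 0.001], [0.001, 0.0, -1.0]]
ft_force: [-2.1, 2.0, 9.3]
opening: -0.0001
```

>>> drive_tool([
  [0,0.005,0,0],
  [0,0.005,0,0],
  [0,0.005,0,0],
  [0,0.005,0,0],
  [0,0,0,0],
  [0,0,-0.02,0],
  [0,0,-0.03,0],
  [-0.02,0,-0.03,0],
], hand=-1)

```text
clock: 22.0
eef_pos: [0.468, 0.0666, 0.1917]
ee_rot: [[-0.029, 1.0, -0.002], [1.0, 0.029, 0.0], [0.0, -0.002, -1.0]]
ft_force: [0.8, 0.4, -0.1]
opening: 0.0001
```

>>> drive_tool([
  [-0.02,0,-0.015,0],
  [0,0,0,0],
  [0,0,0,0],
], hand=0)

```text
clock: 22.3
eef_pos: [0.4688, 0.0451, 0.2063]
ee_rot: [[-0.025, 1.0, 0.0], [1.0, 0.025, 0.0], [0.0, 0.0, -1.0]]
ft_force: [-1.0, 0.6, 0.1]
opening: 0.0419
```

```bash
python3 snap.py w8
```

```text
(no output)
```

View pics/w8.png

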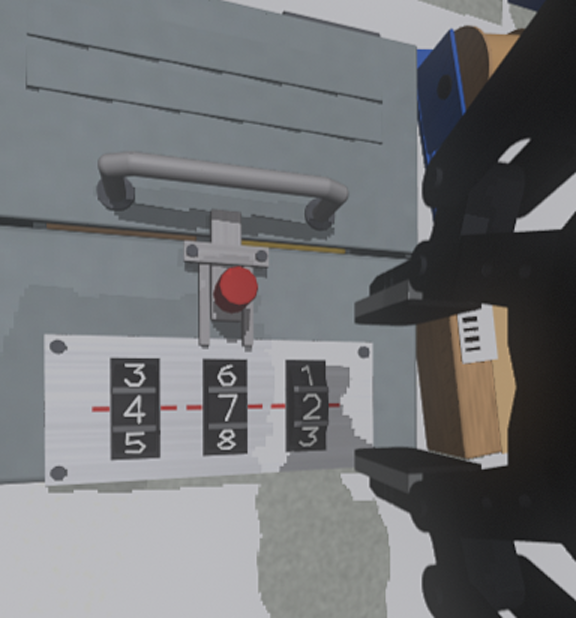

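```bash
python3 - <<'E'
from h import *
import pickle
c=pickle.load(open("w8.pkl","rb"))
for n,U,V,h in [("knobtop",238,287,.1475),("barM",224,175,.14),("barL",130,165,.14),("barR",320,187,.14),("whM",225,408,.112)]:
  u,v=rc(U,V,100,0,1.5,618); print(n,onz(c,u,v,h).round(4),px2w(c,u,v).round(4))
E
```

```text
knobtop [0.5135 0.0847 0.1475] [0.5132 0.0849 0.1491]
barM [0.5659 0.0913 0.14  ] [0.566  0.0913 0.1398]
barL [0.5638 0.1318 0.14  ] [0.5643 0.1319 0.139 ]
barR [0.5674 0.0447 0.14  ] [0.5677 0.0445 0.1394]
whM [0.4581 0.0841 0.112 ] [0.4581 0.0843 0.1133]
```

>>> drive_tool([
  [0.02,0.023,0,0],
  [0.0186,0.0227,0,0],
  [0,0,0.02,0],
  [0,0,0,0],
  [0,0,0.03,0],
  [0,0,0.025,0],
  [0,0,0.01,0],
  [0,0,0,0],
])

```text
clock: 23.15
eef_pos: [0.5127, 0.0847, 0.1202]
ee_rot: [[-0.026, 1.0, -0.003], [1.0, 0.026, -0.001], [-0.001, -0.003, -1.0]]
ft_force: [0.0, -0.3, 0.6]
opening: 0.0429
```

>>> drive_tool([
  [0,0,0,0],
  [0,0,0,0],
  [0,0,0,0],
  [0,0,0,0],
], hand=-1)

```text
clock: 23.55
eef_pos: [0.513, 0.0849, 0.1224]
ee_rot: [[-0.026, 1.0, -0.001], [1.0, 0.026, 0.0], [0.0, -0.001, -1.0]]
ft_force: [-4.2, -0.4, 6.7]
opening: 0.0162
```

>>> drive_tool([
  [0,-0.004,-0.001,0],
  [0,-0.004,0,0],
  [0,-0.004,0,0],
  [0,-0.004,0,0],
  [0,-0.001,0,0],
  [0,0,0,0],
])

```text
clock: 24.15
eef_pos: [0.4969, 0.0845, 0.1225]
ee_rot: [[-0.026, 1.0, 0.0], [1.0, 0.026, 0.0], [0.0, 0.0, -1.0]]
ft_force: [0.6, -0.8, -0.9]
opening: 0.016
```

>>> drive_tool([
  [0,-0.002,0,0],
  [0,0,0,0],
  [0,0,0,0],
])

```text
clock: 24.45
eef_pos: [0.4967, 0.0845, 0.1226]
ee_rot: [[-0.026, 1.0, 0.004], [1.0, 0.026, 0.0], [0.0, 0.004, -1.0]]
ft_force: [6.4, -0.9, -4.9]
opening: 0.0157
```

```bash
python3 snap.py w9
```

```text
(no output)
```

View pics/w9.png

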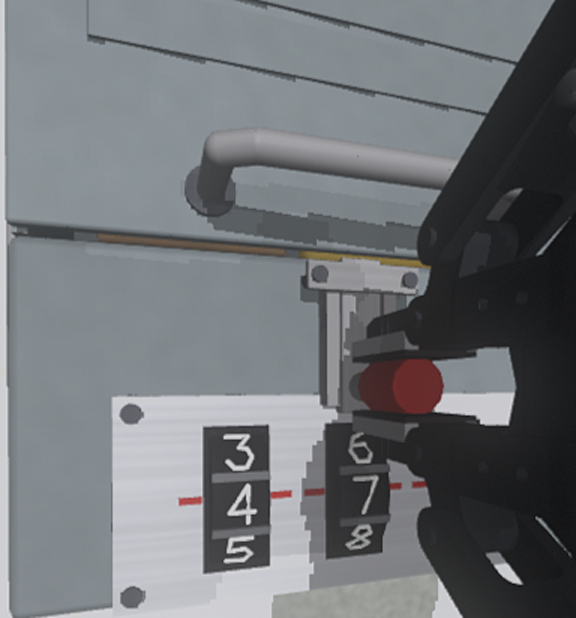

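>>> drive_tool([
  [0,0.002,0,0],
  [0,0,0,0],
  [0,0,0,0],
  [0,0,0,0],
  [0,0,-0.03,0],
  [0,0,-0.03,0],
  [0,0.035,0,0],
  [0,0.035,0,0],
  [0,0,0,0],
  [0,0,0,0],
], hand=0)

```text
clock: 25.5
eef_pos: [0.5665, 0.0862, 0.1819]
ee_rot: [[-0.026, 1.0, -0.001], [1.0, 0.026, -0.0], [-0.0, -0.001, -1.0]]
ft_force: [-0.0, 0.4, 0.4]
opening: 0.0426
```

```bash
python3 snap.py w10
```

```text
(no output)
```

View pics/w10.png

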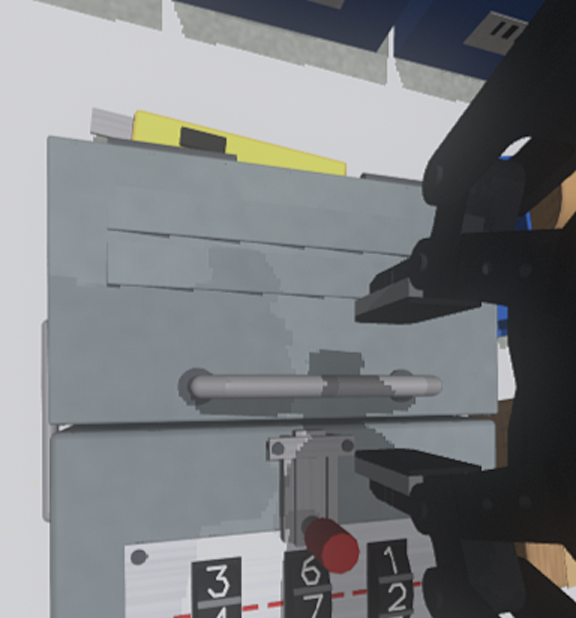

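>>> drive_tool([
  [0,0,0.03,0],
  [0,0,0.025,0],
  [0,0,0.008,0],
  [0,0,0,0],
])

```text
clock: 25.95
eef_pos: [0.5654, 0.0861, 0.1185]
ee_rot: [[-0.026, 1.0, -0.003], [1.0, 0.026, -0.001], [-0.001, -0.003, -1.0]]
ft_force: [-0.1, -0.7, 0.4]
opening: 0.0428
```

>>> drive_tool([
  [0,0,0,0],
  [0,0,0,0],
  [0,0,0,0],
  [0,0,0,0],
], hand=-1)

```text
clock: 26.35
eef_pos: [0.5669, 0.0864, 0.1205]
ee_rot: [[-0.026, 1.0, 0.001], [1.0, 0.026, 0.001], [0.0, 0.001, -1.0]]
ft_force: [-3.0, 0.3, 5.6]
opening: 0.0077
```

```bash
python3 - <<'E'
import numpy as np
# handle arc in box frame rel. hinge
a0=np.arctan2(41,-112);r=np.hypot(112,41)
p=lambda th:np.array([np.cos(a0-th),np.sin(a0-th)])*r
prev=p(0)
for th in np.arange(.1,1.51,.1):
    q=p(th); print(round(th,2),(q-prev).round(1),(q-p(0)).round(1)); prev=q
E
```

```text
0.1 [ 4.7 11. ] [ 4.7 11. ]
0.2 [ 5.7 10.5] [10.4 21.4]
0.3 [6.7 9.8] [17.1 31.3]
0.4 [7.7 9.1] [24.8 40.4]
0.5 [8.6 8.3] [33.4 48.7]
0.6 [9.3 7.4] [42.7 56.1]
0.7 [10.   6.4] [52.8 62.5]
0.8 [10.6  5.4] [63.4 67.9]
0.9 [11.1  4.3] [74.5 72.2]
1.0 [11.5  3.2] [86.  75.4]
1.1 [11.8  2. ] [97.7 77.4]
1.2 [11.9  0.8] [109.6  78.2]
1.3 [11.9 -0.4] [121.5  77.9]
1.4 [11.8 -1.5] [133.4  76.3]
1.5 [11.6 -2.7] [145.   73.6]
```

>>> drive_tool([
  [0,0.0023,-0.0055,0],
  [0,0.0024,-0.0055,0],
  [0,0.0028,-0.0053,0],
  [0,0.0029,-0.0052,0],
  [0,0.0033,-0.005,0],
  [0,0.0034,-0.0049,0],
])

```text
clock: 26.95
eef_pos: [0.5823, 0.0868, 0.1507]
ee_rot: [[-0.027, 1.0, -0.004], [1.0, 0.027, -0.0], [-0.0, -0.004, -1.0]]
ft_force: [-7.3, 0.4, -6.5]
opening: 0.0075
```

>>> drive_tool([
  [0,0.0038,-0.0046,0],
  [0,0.0039,-0.0045,0],
  [0,0.0043,-0.0042,0],
  [0,0.0043,-0.0041,0],
  [0,0.0046,-0.0037,0],
  [0,0.0047,-0.0037,0],
  [0,0.005,-0.0032,0],
  [0,0.005,-0.0032,0],
])

```text
clock: 27.75
eef_pos: [0.6147, 0.0878, 0.1825]
ee_rot: [[-0.027, 1.0, -0.01], [1.0, 0.027, 0.0], [0.001, -0.01, -1.0]]
ft_force: [-20.0, 0.4, 10.2]
opening: 0.0074
```

>>> drive_tool([
  [0,0.0053,-0.0027,0],
  [0,0.0053,-0.0027,0],
  [0,0.0055,-0.0022,0],
  [0,0.0056,-0.0021,0],
  [0,0.0057,-0.0016,0],
  [0,0.0058,-0.0016,0],
  [0,0.0059,-0.001,0],
  [0,0.0059,-0.001,0],
])

```text
clock: 28.55
eef_pos: [0.6645, 0.0893, 0.1996]
ee_rot: [[-0.026, 1.0, 0.001], [1.0, 0.026, 0.001], [0.001, 0.001, -1.0]]
ft_force: [-9.3, 1.5, 12.1]
opening: 0.0077
```

>>> drive_tool([
  [0,0.006,-0.0004,0],
  [0,0.006,-0.0004,0],
  [0,0.006,0.0002,0],
  [0,0.006,0.0002,0],
  [0,0.0059,0.0007,0],
  [0,0.0059,0.0008,0],
  [0,0,0,0],
])

```text
clock: 29.25
eef_pos: [0.7018, 0.0903, 0.1981]
ee_rot: [[-0.027, 1.0, 0.003], [1.0, 0.027, 0.001], [0.001, 0.003, -1.0]]
ft_force: [-2.5, 0.5, 5.9]
opening: 0.0075
```

```bash
python3 - <<'E'
from h import *
c=camera("scene"); save(c,"pics/s2.png")
bgr=cv2.cvtColor(c["img"],cv2.COLOR_RGB2BGR)
cv2.imwrite("pics/s2b.png",cv2.resize(bgr[90:260,200:360],None,fx=3.5,fy=3.5,interpolation=cv2.INTER_CUBIC))
E
python3 snap.py w11
```

```text
(no output)
```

View pics/s2b.png

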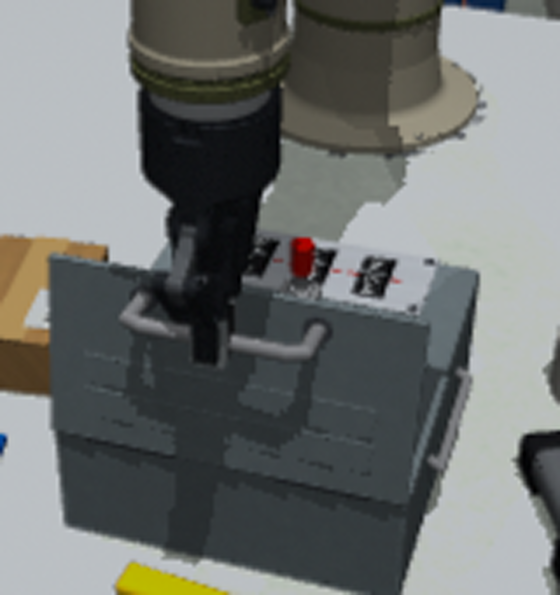

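View pics/w11.png

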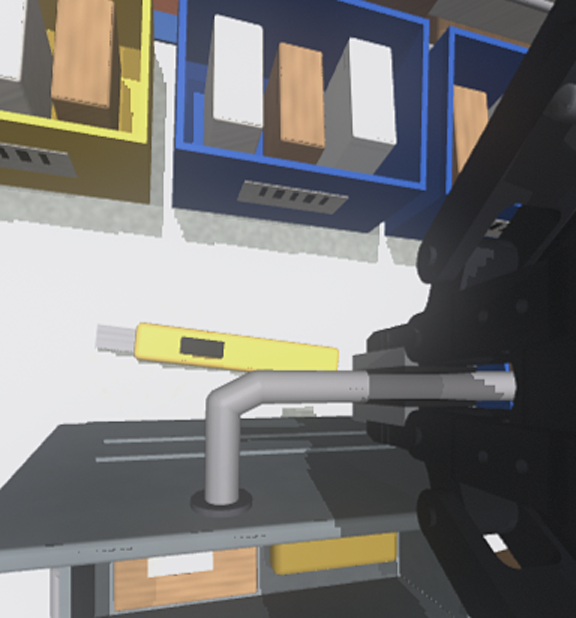

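>>> drive_tool([
  [0,0,0,0],
  [0,0,0,0],
  [0,0,0,0],
], hand=-0.5)

```text
clock: 29.65
eef_pos: [0.701, 0.0897, 0.1964]
ee_rot: [[-0.026, 1.0, 0.002], [1.0, 0.026, 0.0], [-0.0, 0.002, -1.0]]
ft_force: [-0.2, -0.1, 0.2]
opening: 0.0212
```

Free of the bar (no force). Rising straight up.

>>> drive_tool([
  [0,0,-0.005,0],
  [0,0,-0.01,0],
  [0,0,-0.015,0],
  [0,0,-0.03,0],
  [0,0,-0.03,0],
  [0,0,-0.03,0],
  [0,0,0,0],
  [0,0,0,0],
])

```text
clock: 30.45
eef_pos: [0.7006, 0.0899, 0.3176]
ee_rot: [[-0.026, 1.0, 0.003], [1.0, 0.026, 0.001], [0.001, 0.003, -1.0]]
ft_force: [0.3, -0.3, -0.5]
opening: 0.0211
```

>>> drive_tool([
  [0,-0.04,-0.03,0],
  [0,-0.05,0,0],
  [0,-0.05,0,0],
  [0,-0.05,0,0],
  [0,0,0,0],
  [0,0,0,0],
  [0,0,0,0],
])

```text
clock: 31.15
eef_pos: [0.5111, 0.0851, 0.3457]
ee_rot: [[-0.027, 1.0, 0.001], [1.0, 0.027, -0.0], [-0.0, 0.001, -1.0]]
ft_force: [0.4, -0.2, 0.2]
opening: 0.0213
```

```bash
python3 - <<'E'
from h import *
for n,a in (("scene",(90,260,200,360)),("top",(120,280,130,290)),("wrist",(0,384,0,512))):
    c=camera(n); save(c,f"pics/f_{n}.png")
    bgr=cv2.cvtColor(c["img"],cv2.COLOR_RGB2BGR)[a[0]:a[1],a[2]:a[3]]
    k=3.5 if n!="wrist" else 1.5
    r=cv2.resize(bgr,None,fx=k,fy=k,interpolation=cv2.INTER_CUBIC)
    if n=="wrist": r=cv2.rotate(r,cv2.ROTATE_90_COUNTERCLOCKWISE)[:600]
    cv2.imwrite(f"pics/fb_{n}.png",r)
E
```

```text
(no output)
```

View pics/fb_scene.png

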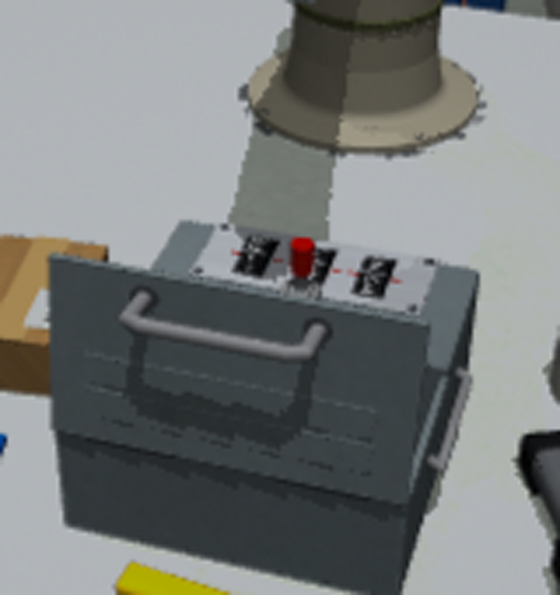

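View pics/fb_top.png

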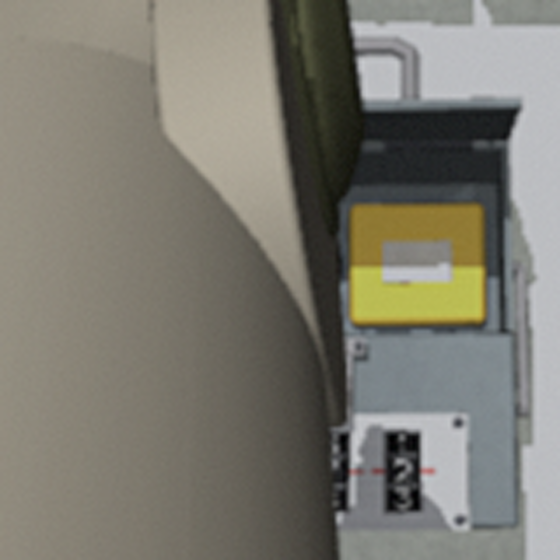

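View pics/fb_wrist.png

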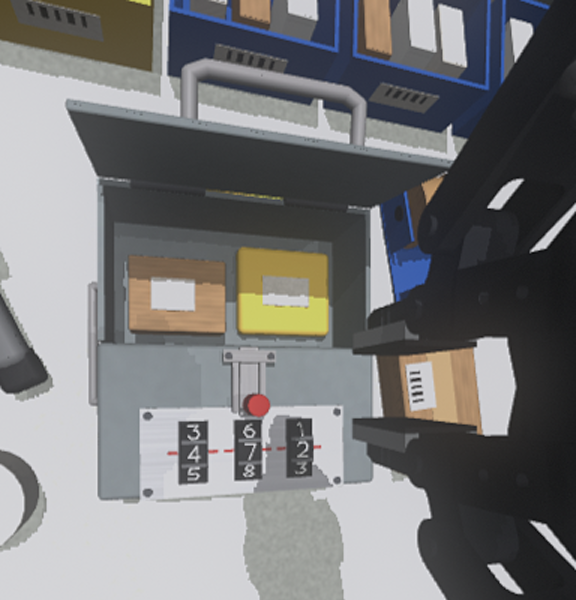

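```bash
python3 - <<'E'
from h import *
c=camera("wrist")
for n,U,V in [("knobtop",258,405),("bar",275,84)]:
  u,v=rc(U,V,0,0,1.5,768); print(n,px2w(c,u,v).round(4))
print(sensors.get_obs()["ft_force"].round(2)); print(ticket.finish_job())
E
```

```text
knobtop [0.4985 0.0846 0.1485]
bar [0.6993 0.0934 0.2146]
[0.59 0.19 0.25]
the job is handed in; nothing more can be done
None
```

The box is open and the job is handed in at about 31 s. The wheels show 4-7-2, the bolt is drawn back and the lid stands nearly upright. No verdict was reported.

- **Wheels:** I rolled them with the closed fingertips. The left wheel started between 7 and 8. My first four strokes on the middle wheel missed because the tip was about 1 mm too high, so I redid them. The last wrist picture shows 4-7-2 on the red marks.
- **Bolt:** I pulled the knob until it hit its stop. The gripper moved about 16 mm and then met about 6 N. The last picture measured about 15 mm of knob travel, above the 13 mm needed.
- **Lid:** I swung it by the handle. From the arc I drove, and from where the handle sits in the last picture (x 0.699, z about 0.21 m), it stands at about 1.4 rad, or 80°.
- **Release:** The gripper is well clear of the box, with under 1 N on the wrist sensor. The carton, scanner, label roll and knife look where they were. I compared these by eye and did not measure them. The tape dispenser is only partly in the last pictures, but the tool never went near it.

One small mismatch: the gripper read 16 mm when closed on the 18 mm knob and 7.5 mm on the 10 mm handle bar. Both grips held.

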